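Press the forming blade back into the sprung rack

TASK

Take the red-handled forming blade out of its wooden stand and put it back in the grey rack between the green-topped and the blue-topped blade: work its wedge nose into the closed seam so that the row gives way toward the sprung keeper, then press it down with about 10 to 15 newtons until it is fully home on the hidden depth stop, which is set to a different height each time. Never put more than 25 newtons on the blades or the rack, leave all the blades standing upright and seated with the red one resting on the stop, and do not disturb the things lying around.

Things in the scene. Friction and masses are not known exactly. Their poses are not given: they have to be found in the camera images.
- red_mid (a point): Centre of the red-handled blade, half-way up its 132 mm height; x along it, y across it, z up. Heights over its tip: wedge nose 0-14 mm, 4 mm thick (flat tip) widening to 14; 48 mm long up to 24; steel body 24-74 mm, 14 thick, 90 long; red rubber handle (no slip) 74-132 mm, 14 thick, 60 long. About 0.35 kg. Starts loose, nose down, in the stand's slot. Symmetric: goes in either way round.
- red_tip (a point): Middle of the flat tip of the red blade's nose, 66 mm below its centre. As the wedge opens the closed seam, the blade itself must drift about 7 mm from the seam's first place toward the rack's +y, as only the keeper's side yields; straight down it jams against the cheek's side. The neighbours on the keeper's side lean while the nose goes in and come upright as it gets deeper.
- stand: Fixed wooden stand, 118 (x) x 70 (y) x 44 mm, with a slot 17 mm wide and 97 mm long along x; origin at the centre of its underside, the slot's floor is 10 mm above it and its walls end 44 mm above it.
- rack: Fixed grey steel rack, 130 x 130 mm. Origin on its underside, under the middle of the three blades as they start; the row runs along its y, blades lie along x. The three stand on rails 24 mm above the origin. Fixed cheek: face at y = -21.5 mm, top 86 mm up. Side walls at x = +-49 mm, 46 mm high. Smooth steel, friction about 0.2. It carries the hidden depth stop (see rack_well).
- rack_well (a point): Point on the rack's underside, same as its origin. In the well under the row is a firm, level depth stop for the red blade's nose, hidden from view and set differently each time: its top is 5 to 23 mm above this point, so fully home the red blade's centre is 71 to 89 mm above it. The stop can only be found by feel. Wedging the seam open takes some 4 to 10 N, pushing on after that about 2 N.
- keeper (a joint): Slide of the sprung aluminium keeper plate (top 85 mm above the rack's origin) that packs the row: 0 = closed on three blades (face at rack y = +21.5 mm); grows, in m, as it is pushed toward the rack's +y; stop at 0.030. Spring about 3 N at 0 and 4.2 N at 0.014, where it stands with four blades.
- blue_mid (a point): Centre of the loose blue-topped blade: 90 (x) x 14 (y) x 60 (z) mm, 0.25 kg, flat foot 30 mm below this point. Both long edges of its top 7 mm are bevelled, from 14 down to 5 mm wide, so two neighbours form a V groove 9 mm wide over their seam. It stands at one end of the row, by the cheek or by the keeper.
- green_mid (a point): Centre of the blade with the green top, the middle one of the row; same shape and point as the blue one.
- yellow_mid (a point): Centre of the blade with the yellow top, at the other end of the row; same shape and point as the blue one.
- rubber_block: Bystander: black rubber block, 45 x 70 x 25 mm, origin at the centre of its underside.
- tape_roll: Bystander: yellow roll of tape lying flat, 84 x 80 x 25 mm, origin at the centre of its underside.
- bronze_bush: Bystander: bronze bush standing on end, 34 mm across, 30 mm tall, origin at the centre of its underside.
- yellow_box: Bystander: small yellow box, 42 x 62 x 22 mm, origin at the centre of its underside.

How it is judged:
By the outcome, as a careful person would: the job done as asked, in the order asked, and still so for the second after the job is handed in, with the robot touching nothing.
It also fails if it takes over 64 s, if anything falls off the work surface, if the arm or the gripper's body presses on something with over 40 N, if the wrist force passes 120 N, or if a joint passes its speed limit or range.

ROBOT

A 6-joint arm with a two-finger parallel gripper is mounted at the origin on a cart in front of the work surface, level with it; the furniture and walls round the work are solid. World frame = base frame: x ahead of the robot, y to its left, z up, the work surface at z = 0. Lengths are in mm, angles in rad, forces in N, time in s.
With the tool pointing down it reaches from about 350 to 975 mm from the base axis. Payload 7.1 kg.
Tool frame: the origin (TCP) lies midway between the tips of the shut fingers; the grasp point (between the pads) lies 19 mm behind it (ctrl.grasp_offset is the distance from the TCP to the grasp point, in mm); z points along the fingers, y is the line along which they close (so a half turn about z gives the same grasp; the last joint's range is limited). The gripper opens to 88 mm and grips with 3 to 60 N. Pads are 20 mm wide; open, the fingers measure 115 mm over their backs; the gripper's body (75 mm by 178 mm) begins 61 mm behind the grasp point.
Start: joints at [1.103, 0.423, 1.63, -0, 1.089, -0.019], TCP at [271.145, 563.103, 187.675] pointing down, gripper open.
Joint ranges: [-3, 3], [-0.9, 2.11], [0.09, 2.58], [-1.31, 4.45], [0.11, 2.69], [-2.54, 2.54]. Speed limits (rad/s): [2.39, 2.39, 3.01, 3.14, 3.14, 3.14].

INTERFACE

Orientations are given as a rotation vector (axis times angle).
In Python, from workcell import ctrl gives the robot as it stands. The module is installed in compiled form; this text tells all that it offers.
- The arm moves only by the tool servo_tool, never from a script. Its argument "rows" is a list of rows, each a list of 7 numbers: the turn, a rotation vector about the tool's x, y, z as a fraction of full scale, then the shift along the tool's x, y, z as a fraction of full scale, then the finger opening in mm, from 0 to 87.8. A call has 1 to 10 rows; each row is the pose to reach, as a shift and turn from the pose commanded when the call began, along the tool's axes at that moment; what a row does not reach only later rows make up. Full scale, the value 1, is 20 cm for a shift and 1.5 rad for a turn. A row lasts 1/8 s, in which the tool goes at most 62.5 mm and 10.7 degrees, less where a joint would pass 70% of its speed; a pose out of reach is approached as far as the arm can. A call with a number of a shift or a turn outside -1 to 1 is refused whole. A call with a gripper value outside its range is refused whole. The fingers move at their own pace and stop on an object; the grip force is fixed at half the most. Time passes only in rows, so rows that repeat a pose let the fingers close. It gives the time, the measured TCP pose, the force, the opening and the grip force at its end, in the units of the state.
- ctrl.get_obs(): the state, without advancing time (a new reading comes with each control period).
- ctrl.get_image(name): name is "scene" or "top"; returns (picture, depth): 480x640x3 uint8, red, green, blue; 480x640 float32, mm along the optical axis (not along the pixel's ray), 0 where there is no reading.
- ctrl.camera_info(name): a dict with "intrinsics" (3x3 intrinsics, pixels), "R" (3x3) and "t" (3): a world point X has camera coordinates R X + t. Camera axes: x right, y down, z forward; pixel columns grow to the right and rows downward; lengths in mm; the calibration is good to about 2 mm. A picture is of the moment at which its call begins. camera_info takes no time and is no camera call.
- ctrl.close_job(): hands the job in; it is judged then, once.
The state is a dict: "t": time; "qpos": joint angles; "qvel": joint speeds; "joint_torque": joint torques, N m; "ee_pos": TCP position; "orientation": TCP orientation; "ft_force": force on the tool from outside, world axes, zero at the start; "moment": the same for the moment, N m; "width": finger opening in mm; "grasp_force": force on a finger pad.
Only numpy, scipy, OpenCV 4.12 (cv2) and the standard library are available. Lean on these libraries where they do the work, as an engineer would, in place of code of your own. Each camera call takes 0.05 s, during which the arm holds its last target. There are 200 camera calls.

## Working session

There is one attempt and no reset: what is moved stays moved. The work goes in short steps, Python scripts to look and compute and a tool call to move; the robot and the scene stay as the last step left them, time stands still between calls to the robot, and variables do not carry over. Pictures are saved under pics/ and viewed, at most 10 in all, crops included, and the job is handed in when it is done.

Besides the shell and the picture viewer there is one more tool, called after "Emit:" as name([rows], argument=value, ...), one row to a line, values as JSON. servo_tool: Moves the arm, as the interface text tells. Its arguments: {"type":"object","properties":{"rows":{"type":"array","items":{"type":"array","items":{"type":"number"}}}},"required":["rows"]}

```bash
mkdir -p pics; python3 - <<'E'
from workcell import ctrl
import cv2,numpy as np
for n in("scene","top"):
    im,d=ctrl.get_image(n); np.savez(f"{n}0.npz",im=im,d=d)
    cv2.imwrite(f"pics/{n}0.png",im[:,:,::-1]); c=ctrl.camera_info(n); print(n,c["intrinsics"].round(1).tolist(),(-c["R"].T@c["t"]).round(0),c["R"].round(3).tolist())
o=ctrl.get_obs();print(o,ctrl.grasp_offset)
E
```

```text
scene [[482.1, 0.0, 317.7], [0.0, 482.1, 236.4], [0.0, 0.0, 1.0]] [ 387. -408.  758.] [[0.923, -0.385, 0.014], [-0.289, -0.717, -0.635], [0.254, 0.582, -0.773]]
top [[481.2, 0.0, 318.9], [0.0, 481.2, 239.4], [0.0, 0.0, 1.0]] [ 518.   99. 1084.] [[-0.024, -1.0, 0.007], [-0.996, 0.023, -0.081], [0.081, -0.009, -0.997]]
{'t': 0.1, 'qpos': array([ 1.10299029e+00,  4.23749204e-01,  1.63058784e+00, -1.81978940e-05,
        1.08859183e+00, -1.90278678e-02]), 'qvel': array([-0.00293023, -0.00236543, -0.00360532,  0.00110751,  0.00037599,
        0.00036248]), 'joint_torque': array([ 6.10293628e-04, -5.45610738e+01, -2.74325126e+01,  6.45267265e-02,
        1.89520034e-02, -2.86061538e-05]), 'ee_pos': array([270.92232919, 562.635668  , 186.99907273]), 'orientation': array([-6.98957039e-01, -3.06253720e+00,  2.04295855e-03]), 'ft_force': array([-0.13709298,  0.81616117,  0.16836157]), 'moment': array([-0.02240965,  0.02883899, -0.00114301]), 'grasp_force': 0.0, 'width': 87.62700753385023} 18.700000000000003
```

View pics/scene0.png

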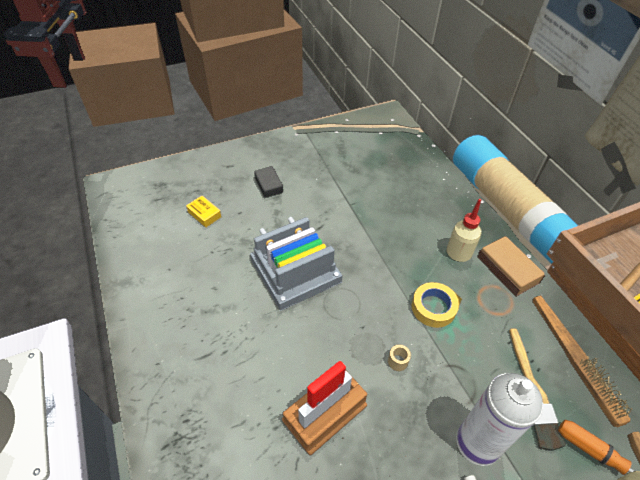

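View pics/top0.png

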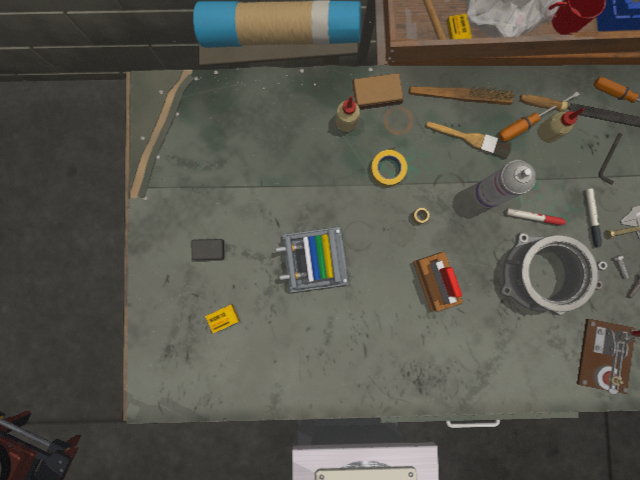

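The scene view shows the red blade in its stand at about (326,385) and the rack at (298,262). In the top view the row is at (318,257), ordered left to right: white keeper, blue, green, yellow, cheek. The red handle is at (449,282).

```bash
cat >h.py <<'E'
from workcell import ctrl
import cv2,numpy as np
def ray(n,uv,z):
    c=ctrl.camera_info(n);uv=np.atleast_2d(uv).astype(float)
    p=np.c_[uv,np.ones(len(uv))]@np.linalg.inv(c["intrinsics"]).T@c["R"]
    o=-c["R"].T@c["t"]; return o+p*((z-o[2])/p[:,2])[:,None]
def cloud(n,d):
    c=ctrl.camera_info(n);v,u=np.mgrid[:480,:640]
    p=np.c_[u.ravel(),v.ravel(),np.ones(u.size)]@np.linalg.inv(c["intrinsics"]).T*d.reshape(-1,1)
    return ((p-c["t"])@c["R"]).reshape(480,640,3)
def mask(im,col):
    h=cv2.cvtColor(im,cv2.COLOR_RGB2HSV);H,S,V=[h[...,i].astype(int) for i in range(3)]
    r={"red":(H<6)|(H>174),"yellow":(H>24)&(H<33),"green":(H>45)&(H<75),"blue":(H>100)&(H<130)}[col]
    return r&(S>150)&(V>60)
def rect(P):
    (c,s,a)=cv2.minAreaRect(P[:,:2].astype(np.float32))
    if s[0]<s[1]: a+=90;s=s[::-1]
    a=(a+90)%180-90
    return np.r_[P[:,:2].mean(0),c,s,a].round(1)
E
python3 - <<'E'
from h import *
box={"top":{"rack":(285,225,350,295),"red":(410,240,475,315)},"scene":{"rack":(250,215,345,305),"red":(280,355,370,450)}}
for n in("scene","top"):
    f=np.load(n+"0.npz");im,d=f["im"],f["d"];X=cloud(n,d)
    for col in("blue","green","yellow","red"):
        x0,y0,x1,y1=box[n]["red" if col=="red" else "rack"]
        m=np.zeros((480,640),bool);m[y0:y1,x0:x1]=mask(im,col)[y0:y1,x0:x1]
        Z=X[m][:,2]; zt=142 if col=="red" else 84
        v,u=np.nonzero(m); print(n,col,m.sum(),"zpct",np.percentile(Z,[5,50,95]).round(1))
        print("   ray",rect(ray(n,np.c_[u,v],zt)),"depth top",rect(X[m&(abs(X[...,2]-zt)<6)]))
    for nm,(lo,hi) in {"stand":(38,50),"cheek/keeper":(78,95),"walls":(42,50)}.items():
        x0,y0,x1,y1=box[n]["red" if nm=="stand" else "rack"]
        m=np.zeros((480,640),bool);m[y0:y1,x0:x1]=1
        m&=(X[...,2]>lo)&(X[...,2]<hi);print("  ",n,nm,m.sum(),rect(X[m]))
E
```

```text
scene blue 293 zpct [78.5 83.1 86.4]
   ray [561.7  97.2 561.3  97.3  94.1  16.5   9.4] depth top [562.7  98.4 563.2  98.8  89.   10.4   6.9]
scene green 259 zpct [78.5 83.2 86.2]
   ray [563.4  83.3 562.9  83.1  93.   13.6   8.5] depth top [564.7  84.3 564.9  84.9  89.9  10.8   5.3]
scene yellow 211 zpct [81.  84.2 86.4]
   ray [566.   71.4 565.9  71.3  93.4   8.7   6.5] depth top [566.1  71.4 566.3  71.8  89.5   8.9   6.9]
scene red 894 zpct [ 98.  138.6 143.9]
   ray [ 502.3 -180.5  503.3 -180.4   70.2   26.8   17.6] depth top [ 506.  -173.2  506.8 -172.2   59.6   14.    18.1]
   scene stand 1833 [ 500.8 -184.6  507.8 -171.2  118.4   61.5   17.3]
   scene cheek/keeper 1724 [563.4  81.4 563.6  84.6 111.   69.3   5.9]
   scene walls 423 [531.7  84.6 561.9 100.6 118.3 105.    5.7]
top blue 261 zpct [76.7 82.1 86.1]
   ray [562.1 101.7 562.  101.7  89.4  12.5   6.3] depth top [561.4 102.3 562.  101.8  89.5  12.5   6.2]
top green 233 zpct [77.2 82.6 86.1]
   ray [563.5  87.8 563.8  87.6  87.2  11.9   6.2] depth top [563.4  88.2 563.9  87.6  87.4  12.    6.2]
top yellow 284 zpct [75.4 81.6 86. ]
   ray [564.8  74.1 565.3  74.2  90.6  13.5   6.4] depth top [564.1  74.4 564.8  74.   89.   13.5   6.3]
top red 375 zpct [ 99.5 139.2 143.4]
   ray [ 505.9 -164.1  505.2 -163.9   60.6   25.1   17. ] depth top [ 505.9 -168.8  505.9 -169.4   58.5   14.7   17.9]
   top stand 869 [ 506.5 -159.4  506.2 -169.3  117.6   62.    17.5]
   top cheek/keeper 1329 [563.2  85.5 562.6  86.7 111.8  67.    6.3]
   top walls 330 [556.4 107.4 560.3 106.1 117.9 102.1   6.4]
```

```bash
python3 - <<'E'
import cv2,numpy as np
a=np.load("top0.npz")["im"][215:315,270:480,::-1];b=np.load("scene0.npz")["im"][205:305,240:450,::-1]
cv2.imwrite("pics/crop0.png",cv2.resize(np.vstack([a,b]),None,fx=3,fy=3,interpolation=cv2.INTER_CUBIC))
E
```

```text
(no output)
```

View pics/crop0.png

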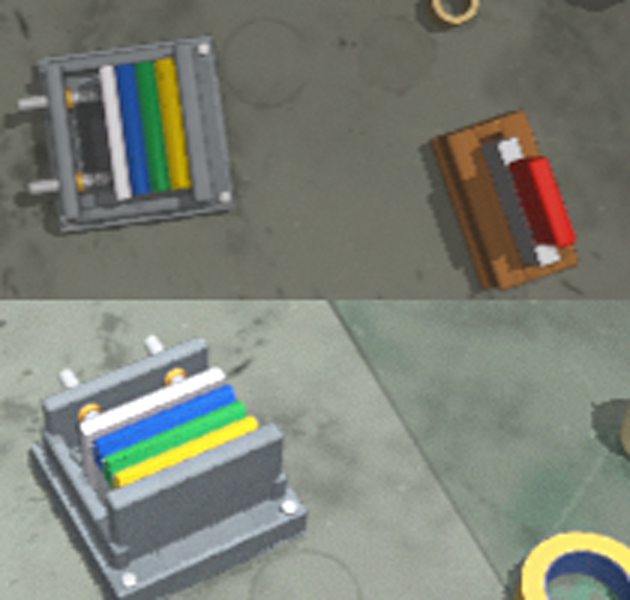

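Blue is on the keeper side, so the keeper side is world +y, and the seam sits at about (318,258) in the top view. Next I approach the red blade from above.

```bash
cat >>h.py <<'E'
from scipy.spatial.transform import Rotation as Ro
def Rdown(yd):
    a=np.radians(yd);y=np.array([np.cos(a),np.sin(a),0]);z=np.array([0,0,-1.]);return np.c_[np.cross(y,z),y,z]
def plan(wps,p=None,R=None):
    o=ctrl.get_obs()
    p=o["ee_pos"] if p is None else np.array(p);R=Ro.from_rotvec(o["orientation"]).as_matrix() if R is None else R
    for x,y,z,yd in wps:
        T=Rdown(yd);t=Ro.from_matrix(R.T@T).as_rotvec()/1.5;s=R.T@(np.array([x,y,z])-p)/200
        print((x,y,z,yd),"row",np.r_[t,s].round(4).tolist(),"rows>=",np.ceil(max(np.linalg.norm(t)*1.5/.187,np.linalg.norm(s)*200/62.5)))
        p=np.array([x,y,z]);R=T
def st():
    o=ctrl.get_obs();R=Ro.from_rotvec(o["orientation"]).as_matrix()
    print("t",o["t"],"p",o["ee_pos"].round(1),"yaw",np.degrees(np.arctan2(R[1,1],R[0,1])).round(2),"tilt",R[:2,2].round(4),"F",o["ft_force"].round(2),"M",o["moment"].round(2),"w",round(o["width"],1),"g",round(o["grasp_force"],1))
E
python3 -c "
from h import *
plan([(380,430,200,20),(440,250,200,-20),(475,80,200,-50),(490,-70,200,-72),(506,-170.7,200,-72),(506,-170.7,99,-72)])"
```

```text
(380, 430, 200, 20) row [-0.0008, 0.0003, 0.5153, -0.7791, -0.361, -0.0645] rows>= 5.0
(440, 250, 200, -20) row [0.0, 0.0, 0.4654, -0.9483, -0.0259, 0.0] rows>= 4.0
(475, 80, 200, -50) row [0.0, 0.0, 0.3491, -0.7389, 0.4552, 0.0] rows>= 3.0
(490, -70, 200, -72) row [0.0, 0.0, 0.256, -0.4246, 0.6227, 0.0] rows>= 3.0
(506, -170.7, 200, -72) row [0.0, 0.0, 0.0, -0.0795, 0.5036, 0.0] rows>= 2.0
(506, -170.7, 99, -72) row [0.0, 0.0, 0.0, 0.0, 0.0, 0.505] rows>= 2.0
```

Emit:
servo_tool([
  [0, 0, 0.515, -0.779, -0.361, -0.0645, 87],
  [0, 0, 0.515, -0.779, -0.361, -0.0645, 87],
  [0, 0, 0.515, -0.779, -0.361, -0.0645, 87],
  [0, 0, 0.515, -0.779, -0.361, -0.0645, 87],
  [0, 0, 0.515, -0.779, -0.361, -0.0645, 87],
  [0, 0, 0.515, -0.779, -0.361, -0.0645, 87],
])

```text
t: 0.85
ee_pos: [379.8, 430.6, 200.3]
orientation: [-1.797, -2.577, 0.001]
ft_force: [-0.5, 0.4, -0.2]
width: 87.0
grasp_force: 0.0
```

Emit:
servo_tool([
  [0, 0, 0.465, -0.948, -0.026, 0, 87],
  [0, 0, 0.465, -0.948, -0.026, 0, 87],
  [0, 0, 0.465, -0.948, -0.026, 0, 87],
  [0, 0, 0.465, -0.948, -0.026, 0, 87],
  [0, 0, 0.465, -0.948, -0.026, 0, 87],
])

```text
t: 1.48
ee_pos: [440.3, 250.4, 200.6]
orientation: [-2.57, -1.807, 0.0]
ft_force: [0.8, 1.0, -0.3]
width: 87.0
grasp_force: 0.0
```

Emit:
servo_tool([
  [0, 0, 0.349, -0.739, 0.455, 0, 87],
  [0, 0, 0.349, -0.739, 0.455, 0, 87],
  [0, 0, 0.349, -0.739, 0.455, 0, 87],
  [0, 0, 0.349, -0.739, 0.455, 0, 87],
])

```text
t: 1.98
ee_pos: [475.8, 79.3, 200.6]
orientation: [2.95, 1.078, 0.0]
ft_force: [-0.4, 0.3, 0.6]
width: 87.0
grasp_force: 0.0
```

Emit:
servo_tool([
  [0, 0, 0.256, -0.425, 0.623, 0, 50],
  [0, 0, 0.256, -0.425, 0.623, 0, 50],
  [0, 0, 0.256, -0.425, 0.623, 0, 50],
  [0, 0, 0.256, -0.425, 0.623, 0, 50],
])

```text
t: 2.48
ee_pos: [491.0, -69.1, 200.4]
orientation: [-3.102, -0.498, 0.0]
ft_force: [0.2, 0.1, 0.7]
width: 51.5
grasp_force: 0.0
```

```bash
python3 -c "
from h import *
st();plan([(506,-170.7,200,-72),(506,-170.7,99,-72)])"
```

```text
t 2.475 p [491.  -69.1 200.4] yaw -71.74 tilt [-0.0001  0.0003] F [0.17 0.15 0.67] M [ 0.    0.14 -0.04] w 51.5 g 0.0
(506, -170.7, 200, -72) row [-0.0002, 0.0, 0.003, -0.0878, 0.5057, 0.002] rows>= 2.0
(506, -170.7, 99, -72) row [0.0, 0.0, 0.0, 0.0, 0.0, 0.505] rows>= 2.0
```

Emit:
servo_tool([
  [0, 0, 0.003, -0.088, 0.506, 0.002, 40],
  [0, 0, 0.003, -0.088, 0.506, 0.002, 40],
  [0, 0, 0.003, -0.088, 0.506, 0.002, 40],
  [0, 0, 0.003, -0.088, 0.506, 0.3, 40],
  [0, 0, 0.003, -0.088, 0.506, 0.507, 40],
  [0, 0, 0.003, -0.088, 0.506, 0.507, 40],
  [0, 0, 0.003, -0.088, 0.506, 0.507, 40],
])

```text
t: 3.35
ee_pos: [506.3, -170.0, 100.4]
orientation: [3.103, 0.49, 0.002]
ft_force: [0.5, -0.5, 0.1]
width: 39.9
grasp_force: 0.0
```

Emit:
servo_tool([
  [0, 0, 0, 0, 0, 0, 25],
  [0, 0, 0, 0, 0, 0, 18],
  [0, 0, 0, 0, 0, 0, 16.5],
  [0, 0, 0, 0, 0, 0, 16.5],
])

```text
t: 3.85
ee_pos: [505.3, -171.3, 99.5]
orientation: [3.104, 0.486, 0.001]
ft_force: [-0.1, -0.2, -0.0]
width: 16.8
grasp_force: 0.0
```

```bash
python3 -c "
from h import *
st()
im,d=ctrl.get_image('scene');np.savez('s1.npz',im=im,d=d)
im2,d2=ctrl.get_image('top');np.savez('t1.npz',im=im2,d=d2)
a=im[300:460,240:460];b=im2[200:320,390:555]
cv2.imwrite('pics/g1.png',np.vstack([cv2.resize(a,(412,300)),cv2.resize(b,(412,300))])[:,:,::-1])"
```

```text
t 3.85 p [ 505.3 -171.3   99.5] yaw -72.21 tilt [ 0.0005 -0.0002] F [-0.09 -0.22 -0.  ] M [-0.03  0.15  0.01] w 16.8 g 0.0
```

View pics/g1.png

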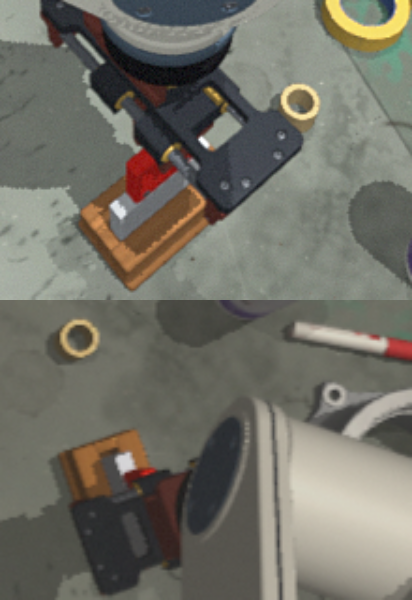

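The blade handle sits between the fingers with no contact force, at about (145,175) in the crop. I close the grip.

Emit:
servo_tool([
  [0, 0, 0, 0, 0, 0, 15.5],
  [0, 0, 0, 0, 0, 0, 14.5],
])

```text
t: 4.2
ee_pos: [505.1, -171.2, 99.1]
orientation: [-3.104, -0.486, 0.0]
ft_force: [-0.3, 0.6, 0.4]
width: 14.6
grasp_force: 0.0
```

Emit:
servo_tool([
  [0, 0, 0, 0, 0, 0, 12],
  [0, 0, 0, 0, 0, 0, 8],
  [0, 0, 0, 0, 0, 0, 8],
])

```text
t: 4.58
ee_pos: [505.1, -171.2, 99.1]
orientation: [-3.104, -0.486, 0.0]
ft_force: [0.6, -0.2, 0.1]
width: 13.7
grasp_force: 30.0
```

```bash
python3 -c "
from h import *
st()"
```

```text
t 4.575 p [ 505.1 -171.2   99.1] yaw -72.19 tilt [-0.0001  0.    ] F [ 0.56 -0.24  0.09] M [-0.03  0.09  0.06] w 13.7 g 30.0
```

```bash
python3 -c "
from h import *
plan([(505.1,-171.2,205,-72.2),(530,-20,205,-78),(562.5,93.3,205,-83.8)])"
```

```text
(505.1, -171.2, 205, -72.2) row [-0.0, 0.0001, 0.0001, -0.0002, 0.0001, -0.5294] rows>= 2.0
(530, -20, 205, -78) row [0.0, 0.0, 0.0675, 0.3496, -0.6818, 0.0] rows>= 3.0
(562.5, 93.3, 205, -83.8) row [0.0, 0.0, 0.0675, 0.2767, -0.5203, 0.0] rows>= 2.0
```

Emit:
servo_tool([
  [0, 0, 0, 0, 0, -0.06, 8],
  [0, 0, 0, 0, 0, -0.2, 8],
  [0, 0, 0, 0, 0, -0.35, 8],
  [0, 0, 0, 0, 0, -0.53, 8],
  [0, 0, 0, 0, 0, -0.53, 8],
  [0, 0, 0, 0, 0, -0.53, 8],
  [0, 0, 0, 0, 0, -0.53, 8],
  [0, 0, 0, 0, 0, -0.53, 8],
])

```text
t: 5.58
ee_pos: [504.5, -170.9, 204.0]
orientation: [-3.103, -0.486, 0.003]
ft_force: [0.6, 0.2, -3.0]
width: 13.3
grasp_force: 30.0
```

```bash
python3 -c "
from h import *
st()
im,d=ctrl.get_image('scene')
X=cloud('scene',d);m=mask(im,'red')&(X[...,2]>150)&(X[...,0]<600);print(m.sum(),X[m].mean(0))
cv2.imwrite('pics/l1.png',im[250:470,220:480,::-1])
plan([(530,-20,205,-78),(562.5,93.3,205,-83.8)])"
```

```text
t 5.575 p [ 504.5 -170.9  204. ] yaw -72.19 tilt [-0.0021  0.0008] F [ 0.64  0.2  -3.04] M [-0.01  0.11  0.02] w 13.3 g 30.0
739 [ 491.63200862 -180.62431904  239.87140094]
(530, -20, 205, -78) row [-0.0007, 0.001, 0.0676, 0.3514, -0.68, -0.0037] rows>= 3.0
(562.5, 93.3, 205, -83.8) row [0.0, 0.0, 0.0675, 0.2767, -0.5203, 0.0] rows>= 2.0
```

Emit:
servo_tool([
  [0, 0, 0.067, 0.15, -0.3, -0.004, 8],
  [0, 0, 0.067, 0.351, -0.68, -0.004, 8],
  [0, 0, 0.067, 0.351, -0.68, -0.004, 8],
  [0, 0, 0.067, 0.351, -0.68, -0.004, 8],
])

```text
t: 6.12
ee_pos: [530.5, -18.3, 205.5]
orientation: [-3.123, -0.335, 0.001]
ft_force: [-0.1, -1.2, -3.0]
width: 14.0
grasp_force: 29.9
```

Emit:
servo_tool([
  [0, 0, 0.067, 0.15, -0.3, 0, 8],
  [0, 0, 0.067, 0.277, -0.52, 0, 8],
  [0, 0, 0.067, 0.277, -0.52, 0, 8],
  [0, 0, 0.067, 0.277, -0.52, 0, 8],
  [0, 0, 0.067, 0.277, -0.52, 0, 8],
  [0, 0, 0.067, 0.277, -0.52, 0, 8],
])

```text
t: 6.88
ee_pos: [562.7, 91.9, 206.0]
orientation: [3.137, 0.17, -0.0]
ft_force: [-0.2, 0.4, -3.4]
width: 13.6
grasp_force: 30.0
```

```bash
python3 -c "
from h import *
st();plan([(562.5,93.3,190,-83.8)])
a,d=ctrl.get_image('scene');b,e=ctrl.get_image('top')
np.savez('s2.npz',im=a,d=d);np.savez('t2.npz',im=b,d=e)
cv2.imwrite('pics/h1.png',np.vstack([cv2.resize(a[180:320,230:430],(429,300)),cv2.resize(b[200:320,260:430],(429,300))])[:,:,::-1])"
```

```text
t 6.875 p [562.7  91.9 206. ] yaw -83.8 tilt [-0.0002 -0.0001] F [-0.17  0.37 -3.43] M [-0.01  0.14  0.02] w 13.6 g 30.0
(562.5, 93.3, 190, -83.8) row [0.0001, 0.0001, 0.0, -0.0003, -0.007, 0.08] rows>= 1.0
```

View pics/h1.png

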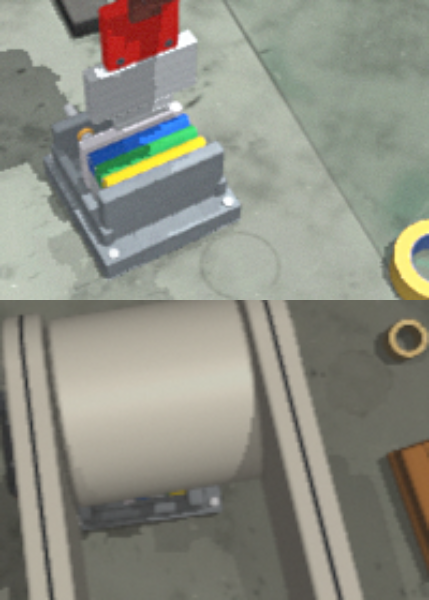

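The scene view shows the blade hanging over the row, steel body at about (140,75) in the crop, while the arm hides the row from above. I measure the blade face against the green and blue tops in the scene camera alone, so that its bias cancels.

```bash
python3 -c "
from h import *
a=np.radians(6.2);ex=np.array([np.cos(a),np.sin(a)]);ey=np.array([-np.sin(a),np.cos(a)])
f=np.load('s2.npz');im,X=f['im'],cloud('scene',f['d'])
w=np.zeros((480,640),bool);w[170:320,230:345]=1
o=ctrl.get_obs()['ee_pos'];print('tcp',o[:2]@ex,o[:2]@ey)
v=X[...,:2]@ey;uu=X[...,:2]@ex
for lo in(142,152,162,172,182):
    m=w&(X[...,2]>lo)&(X[...,2]<lo+8)&(abs(v-o[:2]@ey+7)<10);print('face',lo,m.sum(),np.median(v[m]).round(2),np.std(v[m]).round(1),'x',np.percentile(uu[m],[1,99]).round(1))
f0=np.load('scene0.npz');im0,X0=f0['im'],cloud('scene',f0['d'])
for n,i,Y in(('now',im,X),('before',im0,X0)):
  for c in('blue','green','yellow'):
    m=w&mask(i,c)&(abs(Y[...,2]-84)<3);q=Y[m];vv=q[:,:2]@ey;print(n,c,m.sum(),vv.mean().round(2),np.percentile(vv,[3,97]).round(1),np.percentile(q[:,:2]@ex,[1,99]).round(1))
"
```

```text
tcp 569.4975142356134 30.93383483074025
face 142 145 23.16 1.7 x [524.8 613.6]
face 152 172 23.43 1.6 x [525.  613.1]
face 162 169 23.27 1.4 x [525.1 613.3]
face 172 164 23.28 1.4 x [525.3 613. ]
face 182 199 23.51 2.3 x [525.3 614.5]
now blue 196 37.76 [33.8 42. ] [526.8 614.8]
now green 199 23.06 [19.4 27. ] [527.7 614.9]
now yellow 197 9.89 [ 6.6 13.9] [527.1 614.3]
before blue 203 37.74 [33.5 42.1] [527.8 614.5]
before green 191 23.18 [18.9 27. ] [527.8 615.1]
before yellow 198 9.85 [ 6.7 13.9] [527.1 615.1]
```

Emit:
servo_tool([
  [0, 0, 0, 0.009, -0.007, 0, 8],
  [0, 0, 0, 0.009, -0.007, 0.08, 8],
  [0, 0, 0, 0.009, -0.007, 0.14, 8],
  [0, 0, 0, 0.009, -0.007, 0.14, 8],
  [0, 0, 0, 0.009, -0.007, 0.14, 8],
])

```text
t: 7.6
ee_pos: [564.6, 94.7, 177.8]
orientation: [3.137, 0.172, -0.0]
ft_force: [0.1, 0.9, -2.9]
width: 13.5
grasp_force: 30.0
```

```bash
cat >>h.py <<'E'
def uv():
    a=np.radians(6.2);o=ctrl.get_obs();p=o["ee_pos"];F=o["ft_force"];c,s=np.cos(a),np.sin(a)
    print("t %.2f u %.2f v %.2f tip %.2f Fx %.2f Fy %.2f Fz %.2f"%(o["t"],p[0]*c+p[1]*s,-p[0]*s+p[1]*c,p[2]-89.1,F[0]*c+F[1]*s,-F[0]*s+F[1]*c,F[2]))
E
python3 -c "
from h import *
uv();st()"
```

```text
t 7.60 u 571.50 v 33.14 tip 88.70 Fx 0.22 Fy 0.90 Fz -2.87
t 7.6 p [564.6  94.7 177.8] yaw -83.71 tilt [-0.0003 -0.    ] F [ 0.12  0.92 -2.87] M [-0.01  0.11 -0.03] w 13.5 g 30.0
```

Emit:
servo_tool([
  [0, 0, 0, 0, 0, 0, 8],
  [0, 0, 0, 0, 0, 0, 8],
])

```text
t: 7.85
ee_pos: [564.8, 94.7, 178.4]
orientation: [-3.137, -0.173, -0.001]
ft_force: [-0.1, 0.4, -3.5]
width: 13.8
grasp_force: 30.0
```

```bash
python3 -c "
from h import *
uv()"
```

```text
t 7.85 u 571.71 v 33.14 tip 89.28 Fx -0.06 Fy 0.41 Fz -3.55
```

Emit:
servo_tool([
  [0, 0, 0, 0, 0.004, 0.02, 8],
  [0, 0, 0, 0, 0.004, 0.03, 8],
  [0, 0, 0, 0, 0.004, 0.037, 8],
  [0, 0, 0, 0, 0.004, 0.037, 8],
])

```text
t: 8.35
ee_pos: [564.6, 93.9, 170.5]
orientation: [-3.137, -0.172, 0.0]
ft_force: [-0.1, -0.5, -2.7]
width: 13.6
grasp_force: 30.0
```

```bash
python3 -c "
from h import *
uv()"
```

```text
t 8.35 u 571.40 v 32.42 tip 81.35 Fx -0.13 Fy -0.49 Fz -2.71
```

Emit:
servo_tool([
  [0, 0, 0, 0, 0, 0.005, 8],
  [0, 0, 0, 0, 0, 0.01, 8],
  [0, 0, 0, 0, 0, 0.01, 8],
])

```text
t: 8.72
ee_pos: [564.9, 94.0, 168.9]
orientation: [-3.137, -0.172, -0.001]
ft_force: [-0.4, 1.7, -0.5]
width: 13.4
grasp_force: 30.0
```

```bash
python3 -c "
from h import *
uv()"
```

```text
t 8.72 u 571.74 v 32.46 tip 79.79 Fx -0.25 Fy 1.76 Fz -0.49
```

Emit:
servo_tool([
  [0, 0, 0, 0, -0.005, 0.004, 8],
  [0, 0, 0, 0, -0.0085, 0.009, 8],
  [0, 0, 0, 0, -0.0115, 0.014, 8],
  [0, 0, 0, 0, -0.0115, 0.014, 8],
])

```text
t: 9.22
ee_pos: [564.7, 96.2, 165.9]
orientation: [-3.137, -0.172, -0.001]
ft_force: [0.2, 0.3, 1.0]
width: 13.3
grasp_force: 30.0
```

```bash
python3 -c "
from h import *
uv()"
```

```text
t 9.22 u 571.78 v 34.64 tip 76.85 Fx 0.26 Fy 0.22 Fz 1.04
```

Emit:
servo_tool([
  [0, 0, 0, 0, -0.003, 0.007, 8],
  [0, 0, 0, 0, -0.006, 0.014, 8],
  [0, 0, 0, 0, -0.0085, 0.02, 8],
  [0, 0, 0, 0, -0.0085, 0.02, 8],
])

```text
t: 9.72
ee_pos: [563.9, 97.8, 161.4]
orientation: [3.137, 0.172, -0.001]
ft_force: [0.9, 0.0, -1.0]
width: 13.6
grasp_force: 30.0
```

```bash
python3 -c "
from h import *
uv()"
```

```text
t 9.72 u 571.21 v 36.34 tip 72.33 Fx 0.85 Fy -0.09 Fz -0.98
```

Emit:
servo_tool([
  [0, 0, 0, 0, -0.003, 0.007, 8],
  [0, 0, 0, 0, -0.006, 0.015, 8],
  [0, 0, 0, 0, -0.008, 0.022, 8],
  [0, 0, 0, 0, -0.008, 0.022, 8],
])

```text
t: 10.22
ee_pos: [563.8, 99.4, 157.1]
orientation: [3.137, 0.173, -0.001]
ft_force: [-0.6, 0.8, -0.5]
width: 13.4
grasp_force: 30.0
```

```bash
python3 -c "
from h import *
uv()"
```

```text
t 10.22 u 571.24 v 37.98 tip 67.99 Fx -0.48 Fy 0.85 Fz -0.48
```

Emit:
servo_tool([
  [0, 0, 0, 0, -0.003, 0.007, 8],
  [0, 0, 0, 0, -0.006, 0.015, 8],
  [0, 0, 0, 0, -0.0095, 0.024, 8],
  [0, 0, 0, 0, -0.0095, 0.024, 8],
])

```text
t: 10.72
ee_pos: [563.5, 101.3, 152.1]
orientation: [3.137, 0.173, -0.001]
ft_force: [0.3, -0.3, -2.3]
width: 13.2
grasp_force: 30.0
```

```bash
python3 -c "
from h import *
uv();im,d=ctrl.get_image('scene');np.savez('s3.npz',im=im,d=d)
cv2.imwrite('pics/i1.png',cv2.resize(im[190:310,240:350],None,fx=4,fy=4)[:,:,::-1])"
```

```text
t 10.72 u 571.13 v 39.80 tip 63.00 Fx 0.28 Fy -0.33 Fz -2.35
```

View pics/i1.png

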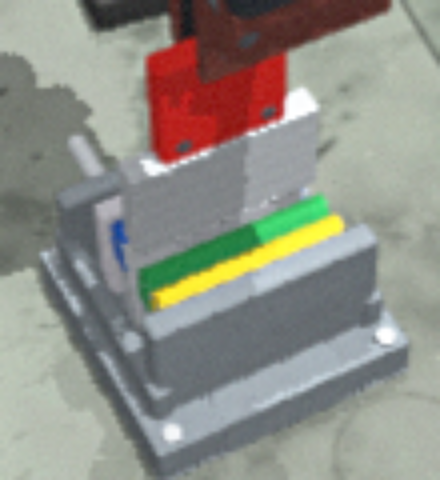

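The blade is entering cleanly between green at (235,235) and blue at (120,245), with green and yellow upright. Now straight down.

Emit:
servo_tool([
  [0, 0, 0, 0, 0, 0.012, 8],
  [0, 0, 0, 0, 0, 0.025, 8],
  [0, 0, 0, 0, 0, 0.038, 8],
  [0, 0, 0, 0, 0, 0.05, 8],
  [0, 0, 0, 0, 0, 0.05, 8],
])

```text
t: 11.4
ee_pos: [563.6, 101.2, 142.2]
orientation: [3.137, 0.172, -0.001]
ft_force: [0.7, -0.0, -3.9]
width: 13.6
grasp_force: 30.0
```

```bash
python3 -c "
from h import *
uv()"
```

```text
t 11.40 u 571.21 v 39.78 tip 53.08 Fx 0.66 Fy -0.10 Fz -3.91
```

Emit:
servo_tool([
  [0, 0, 0, 0, 0, 0.012, 8],
  [0, 0, 0, 0, 0, 0.025, 8],
  [0, 0, 0, 0, 0, 0.038, 8],
  [0, 0, 0, 0, 0, 0.05, 8],
  [0, 0, 0, 0, 0, 0.063, 8],
  [0, 0, 0, 0, 0, 0.075, 8],
  [0, 0, 0, 0, 0, 0.075, 8],
])

```text
t: 12.28
ee_pos: [563.4, 101.2, 127.1]
orientation: [3.137, 0.172, -0.001]
ft_force: [-0.3, -0.8, -5.2]
width: 13.5
grasp_force: 30.0
```

```bash
python3 -c "
from h import *
uv()"
```

```text
t 12.28 u 571.07 v 39.78 tip 37.97 Fx -0.43 Fy -0.75 Fz -5.23
```

Emit:
servo_tool([
  [0, 0, 0, 0, 0, 0.01, 8],
  [0, 0, 0, 0, 0, 0.02, 8],
  [0, 0, 0, 0, 0, 0.03, 8],
  [0, 0, 0, 0, 0, 0.04, 8],
  [0, 0, 0, 0, 0, 0.05, 8],
  [0, 0, 0, 0, 0, 0.05, 8],
])

```text
t: 13.02
ee_pos: [563.6, 101.2, 117.2]
orientation: [3.137, 0.172, -0.001]
ft_force: [0.4, -0.9, -5.5]
width: 13.4
grasp_force: 30.0
```

```bash
python3 -c "
from h import *
uv();im,d=ctrl.get_image('scene');np.savez('s4.npz',im=im,d=d)
cv2.imwrite('pics/i2.png',cv2.resize(im[190:310,240:350],None,fx=4,fy=4)[:,:,::-1])"
```

```text
t 13.03 u 571.26 v 39.76 tip 28.13 Fx 0.25 Fy -0.97 Fz -5.45
```

View pics/i2.png

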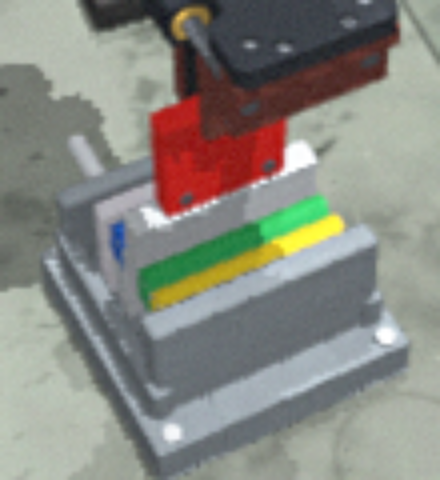

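Everything is still upright, and the red blade is between green at (235,235) and blue at (118,240). Next I feel for the stop in small steps.

Emit:
servo_tool([
  [0, 0, 0, 0, 0, 0.005, 8],
  [0, 0, 0, 0, 0, 0.01, 8],
  [0, 0, 0, 0, 0, 0.015, 8],
  [0, 0, 0, 0, 0, 0.02, 8],
  [0, 0, 0, 0, 0, 0.02, 8],
])

```text
t: 13.7
ee_pos: [563.8, 101.3, 113.4]
orientation: [3.137, 0.172, -0.0]
ft_force: [1.2, -0.9, -3.3]
width: 13.9
grasp_force: 30.0
```

Tip is at about 24.3.

Emit:
servo_tool([
  [0, 0, 0, 0, 0, 0.005, 8],
  [0, 0, 0, 0, 0, 0.01, 8],
  [0, 0, 0, 0, 0, 0.01, 8],
])

```text
t: 14.08
ee_pos: [563.8, 101.3, 111.4]
orientation: [3.137, 0.172, -0.0]
ft_force: [-0.1, -1.4, -3.4]
width: 13.6
grasp_force: 30.0
```

Emit:
servo_tool([
  [0, 0, 0, 0, 0, 0.005, 8],
  [0, 0, 0, 0, 0, 0.01, 8],
  [0, 0, 0, 0, 0, 0.01, 8],
])

```text
t: 14.45
ee_pos: [563.8, 101.3, 109.4]
orientation: [3.137, 0.172, -0.0]
ft_force: [0.7, -1.4, -3.4]
width: 13.4
grasp_force: 30.0
```

Emit:
servo_tool([
  [0, 0, 0, 0, 0, 0.005, 8],
  [0, 0, 0, 0, 0, 0.01, 8],
  [0, 0, 0, 0, 0, 0.01, 8],
])

```text
t: 14.82
ee_pos: [563.7, 101.3, 107.4]
orientation: [3.137, 0.172, -0.0]
ft_force: [0.9, -1.8, -3.6]
width: 13.6
grasp_force: 30.0
```

Emit:
servo_tool([
  [0, 0, 0, 0, 0, 0.005, 8],
  [0, 0, 0, 0, 0, 0.01, 8],
  [0, 0, 0, 0, 0, 0.01, 8],
])

```text
t: 15.2
ee_pos: [563.8, 101.3, 105.4]
orientation: [3.137, 0.172, -0.0]
ft_force: [1.0, -0.7, -4.0]
width: 13.4
grasp_force: 30.0
```

Emit:
servo_tool([
  [0, 0, 0, 0, 0, 0.005, 8],
  [0, 0, 0, 0, 0, 0.01, 8],
  [0, 0, 0, 0, 0, 0.01, 8],
])

```text
t: 15.58
ee_pos: [563.7, 101.3, 103.4]
orientation: [3.137, 0.172, -0.0]
ft_force: [0.2, -1.9, -3.4]
width: 13.6
grasp_force: 30.0
```

Emit:
servo_tool([
  [0, 0, 0, 0, 0, 0.005, 8],
  [0, 0, 0, 0, 0, 0.01, 8],
  [0, 0, 0, 0, 0, 0.01, 8],
])

```text
t: 15.95
ee_pos: [563.7, 101.3, 101.4]
orientation: [3.137, 0.172, -0.0]
ft_force: [-0.3, -1.0, -3.8]
width: 13.7
grasp_force: 30.0
```

Emit:
servo_tool([
  [0, 0, 0, 0, 0, 0.005, 8],
  [0, 0, 0, 0, 0, 0.01, 8],
  [0, 0, 0, 0, 0, 0.01, 8],
])

```text
t: 16.32
ee_pos: [563.7, 101.3, 99.4]
orientation: [-3.137, -0.172, 0.0]
ft_force: [0.8, -2.3, -4.5]
width: 13.6
grasp_force: 30.0
```

Emit:
servo_tool([
  [0, 0, 0, 0, 0, 0.005, 8],
  [0, 0, 0, 0, 0, 0.01, 8],
  [0, 0, 0, 0, 0, 0.01, 8],
])

```text
t: 16.7
ee_pos: [564.4, 101.4, 98.7]
orientation: [-3.137, -0.172, -0.002]
ft_force: [-1.6, -2.3, 7.2]
width: 13.5
grasp_force: 30.0
```

Emit:
servo_tool([
  [0, 0, 0, 0, 0, 0.0025, 8],
  [0, 0, 0, 0, 0, 0.0025, 8],
  [0, 0, 0, 0, 0, 0.0025, 8],
])

```text
t: 17.08
ee_pos: [564.6, 101.5, 98.7]
orientation: [-3.137, -0.172, -0.003]
ft_force: [-2.4, -2.7, 10.8]
width: 13.6
grasp_force: 30.0
```

```bash
python3 -c "
from h import *
uv();st()"
```

```text
t 17.07 u 572.28 v 39.91 tip 9.59 Fx -2.65 Fy -2.46 Fz 10.81
t 17.075 p [564.6 101.5  98.7] yaw -83.71 tilt [0.0018 0.0003] F [-2.36 -2.74 10.81] M [-0.43  0.69 -0.01] w 13.6 g 30.0
```

Emit:
servo_tool([
  [0, 0, 0, 0, 0.001, -0.003, 8],
  [0, 0, 0, 0, 0.002, -0.005, 8],
  [0, 0, 0, 0, 0.002, -0.005, 8],
])

```text
t: 17.45
ee_pos: [564.2, 101.1, 98.7]
orientation: [-3.137, -0.172, -0.001]
ft_force: [-1.7, -0.4, 7.6]
width: 13.4
grasp_force: 30.0
```

Emit:
servo_tool([
  [0, 0, 0, 0, 0, 0, 15],
  [0, 0, 0, 0, 0, 0, 18],
  [0, 0, 0, 0, 0, 0, 30],
  [0, 0, 0, 0, 0, 0, 34],
  [0, 0, 0, 0, 0, 0, 34],
])

```text
t: 18.08
ee_pos: [563.8, 100.9, 98.0]
orientation: [-3.137, -0.172, 0.0]
ft_force: [1.1, 0.2, 0.7]
width: 33.9
grasp_force: 0.0
```

Emit:
servo_tool([
  [0, 0, 0, 0, 0, -0.05, 34],
  [0, 0, 0, 0, 0, -0.2, 34],
  [0, 0, 0, 0, 0, -0.4, 34],
  [0, 0, 0, 0, 0, -0.7, 34],
  [0, 0, 0, 0, 0, -0.8, 34],
  [0, 0, 0, 0, 0, -0.8, 34],
])

```text
t: 18.82
ee_pos: [565.0, 101.1, 260.6]
orientation: [-3.136, -0.172, -0.007]
ft_force: [0.3, -0.2, -1.1]
width: 33.8
grasp_force: 0.0
```

Emit:
servo_tool([
  [0, 0, 0, -0.6, 0.8, 0, 34],
  [0, 0, 0, -0.6, 0.8, 0, 34],
  [0, 0, 0, -0.6, 0.8, 0, 34],
  [0, 0, 0, -0.6, 0.8, 0, 34],
  [0, 0, 0, -0.6, 0.8, 0, 34],
  [0, 0, 0, -0.6, 0.8, 0, 34],
])

```text
t: 19.58
ee_pos: [462.7, -70.4, 257.7]
orientation: [-3.136, -0.174, 0.001]
ft_force: [0.6, -0.2, 0.4]
width: 33.9
grasp_force: 0.0
```

```bash
python3 -c "
from h import *
st();a,d=ctrl.get_image('scene');b,e=ctrl.get_image('top')
A=np.radians(6.2);ey=np.array([-np.sin(A),np.cos(A)])
for n,i,D,w in(('scene',a,d,(250,190,345,305)),('top',b,e,(280,220,350,295))):
  X=cloud(n,D);M=np.zeros((480,640),bool);M[w[1]:w[3],w[0]:w[2]]=1
  for c in('red','blue','green','yellow'):
    m=M&mask(i,c);Z=X[m][:,2]
    if m.sum()>5: print(n,c,m.sum(),np.percentile(Z,[5,50,95,99]).round(1),(X[m][:,:2]@ey).mean().round(1))
cv2.imwrite('pics/f1.png',np.vstack([cv2.resize(a[190:310,240:400],(400,300)),cv2.resize(b[200:320,260:420],(400,300))])[:,:,::-1])"
```

```text
t 19.575 p [462.7 -70.4 257.7] yaw -83.66 tilt [-0.0004  0.0005] F [ 0.58 -0.2   0.42] M [0.06 0.11 0.01] w 33.9 g 0.0
scene red 49 [139.9 142.2 404.  416.4] 0.7
top red 198 [136.1 140.1 143.2 144.2] 40.1
top blue 225 [77.2 82.7 86.1 88.2] 54.0
top green 217 [77.4 82.5 86.3 87.8] 25.8
top yellow 284 [76.2 82.  85.7 86.8] 12.5
```

View pics/f1.png

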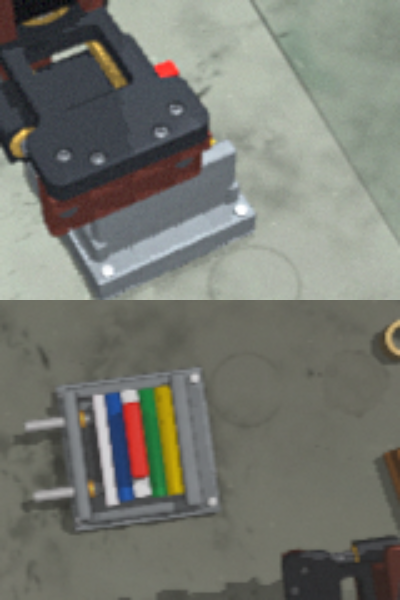

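From above, the red blade stands between blue at (122,445) and green at (155,440). Its top is at z ≈ 141 mm, which matches the stop I felt at 9.6 mm, and all the tops are level and evenly spaced. Handing in.

```bash
python3 -c "
from workcell import ctrl
print(ctrl.close_job())"
```

```text
the job is handed in; nothing more can be done
None
```

The red blade is back in the rack between green and blue, pressed home with about 11 N on the stop (about 9.6 mm up); the row looks upright and seated in the last top view, and the job was handed in at about 20 s, result not reported.

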